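Check the easel's two brake levers

ROBOT

A 6-joint arm with a two-finger parallel gripper is mounted at the origin on the work surface. World frame = base frame: x ahead of the robot, y to its left, z up, the work surface at z = 0. Lengths are in m, angles in rad, forces in N, time in s.
With the tool pointing down it reaches from about 0.3 to 0.875 m from the base axis. Payload 6.4 kg.
Tool frame: the origin (TCP) lies midway between the tips of the shut fingers; the grasp point (between the pads) lies 19 mm behind it; z points along the fingers, y is the direction in which the jaws open and shut (so a half turn about z gives the same grasp; the last joint's range is limited). The gripper opens to 85 mm and grips with 20 to 120 N. Pads are 22 mm wide; open, the fingers measure 114 mm over their backs; the gripper's body (76 mm by 85 mm) begins 54 mm behind the grasp point. The pads swing forward as they close: fully open they stand 13 mm farther back than shut.
Start: joints at [-1.481, 0.181, 1.607, -0, 1.354, -0.206], TCP at [0.168, -0.55, 0.231] pointing down, gripper open.
Joint ranges: [-2.99, 2.99], [-0.89, 2.07], [0.3, 2.58], [-1.14, 4.28], [0, 2.63], [-3.12, 3.12]. Speed limits (rad/s): [2.57, 2.57, 3.01, 3.14, 3.14, 3.14].

INTERFACE

Orientations are given as a unit quaternion [w, x, y, z].
In Python, from bench import get_obs, camera, hand_in gives the robot as it stands.
- The arm moves only by the tool drive_tool, never from a script. Its argument "deltas" is a list of rows, each a list of 2 entries, a list of its own where there are three numbers: the shift along the world's x, y, z in m, then the turn about the world's z in rad. A call has 1 to 10 rows; each row shifts and turns the pose as measured when the row begins; what a row does not reach is not made up. A row lasts 1/10 s, in which the tool goes at most 50 mm and 8.59 degrees, less where a joint would pass 70% of its speed; a pose out of reach is approached as far as the arm can. A call is refused whole if a number of a shift passes 0.05 or a number of a turn 0.15, either way. A call with a gripper value outside its range is refused whole. "gripper" is the opening, from 0 (shut) to 1 (fully open), set as the call begins (left out, the last holds). The fingers move at their own pace and stop on an object; the grip force is fixed at half the most. Time passes only in rows, so rows that do not move let the fingers close. It gives the time, the measured TCP pose, the force and the opening at its end, in the units of the state.
- get_obs(): the state, without advancing time (a new reading comes with each control period).
- camera(name): name is "scene" or "top" or "wrist"; returns a dict with "frame" (480x640x3 uint8, red, green, blue), "fx", "fy", "cx", "cy" (pixels), "k1" (the pictures are not rectified: a ray, as slopes to the right and down, at radius r is drawn at 1 + k1 r^2 times it, then the intrinsics apply), "eye" and "attitude" of the camera in the world. Camera axes: x right, y down, z forward; pixel columns grow to the right and rows downward; lengths in m; the calibration is good to about 2 mm. A picture is of the moment at which its call begins. There is no depth.
- hand_in(): hands the job in, once; it reports no verdict.
The state is a dict: "time_s": time; "q": joint angles; "dq": joint speeds; "joint_efforts": joint torques, N m; "eef_pos": TCP position; "eef_rot": TCP orientation; "wrist_force": force on the tool from outside, world axes, zero at the start; "torque": the same for the moment, N m; "opening": opening from 0.0 (shut) to 1.0 (fully open).
Only numpy, scipy, OpenCV 4.12 (cv2) and the standard library are available. Lean on these libraries where they do the work, as an engineer would, in place of code of your own. Each camera call takes 0.05 s, during which the arm holds its last target.

TASK

Check the two brake levers on the easel's push bar, pressing each from outside with closed fingers or the backs of the fingers, never pinching or hooking it and not touching the bar. First press the long lever in until it stops, short of the bar, hold it there about a second and let it spring fully out again; then press the short lever in until it stops and finish while still holding it there. Press firmly but do not force the levers past their stops, and leave the things lying around where they are.

Things in the scene. Friction and masses are not known exactly. Their poses are not given: they have to be found in the camera images.
- push_bar: Easel push bar: level steel tube 26 mm thick, 460 mm long, axis 130 mm above the table, two black grips 33 mm thick, on two posts on a plywood board 200 x 500 x 20 mm fixed to the table. Origin under the tube's middle at table height; y along the tube, x square to it away from the robot, z up. Loose things on and beside the board are lower than 100 mm.
- long_lever (a joint): Hinge of the long brake lever, vertical axis: 0 = sprung fully out, grows as the lever is pressed towards the bar, firm stop at 0.40 rad (blade still about 25 mm short of the bar). A return spring pushes it out; pressed at its press point it needs about 2 N at first and 6 N at the stop (46 mm of travel).
- long_lever_press (a point): Press point on the outer face (away from the bar) of the long blade, half-way up it, about 140 mm above the table; moves with the lever. x = press direction, level, square to the blade, towards the bar; y = along the blade towards its pivot; z = up. The vertical pivot axis lies 115 mm along +y and 7 mm along +x from this point.
- long_lever_clamp: Aluminium clamp on the bar with the long lever on it: a plain strip on edge with a ball end, 145 mm from pivot axis to tip, 22 mm high, 11 mm thick, on the robot's side of the bar. Pivot 45 mm from the tube's axis; at rest it stands off at 0.45 rad to the tube, running towards the bar's -y end. Either lever may be the left one. Origin on the tube's axis; axes as the bar.
- short_lever (a joint): Hinge of the short brake lever, vertical axis: 0 = sprung fully out, grows as the lever is pressed towards the bar, firm stop at 0.35 rad (blade still about 25 mm short of the bar). A return spring pushes it out; pressed at its press point it needs about 3 N at first and 7 N at the stop (21 mm of travel).
- short_lever_press (a point): Press point on the outer face (away from the bar) of the short blade, half-way up it, about 140 mm above the table; moves with the lever. x = press direction, level, square to the blade, towards the bar; y = along the blade towards its pivot; z = up. The vertical pivot axis lies 60 mm along +y and 7 mm along +x from this point.
- short_lever_clamp: Aluminium clamp on the bar with the short lever on it: a plain strip on edge with a ball end, 85 mm from pivot axis to tip, 22 mm high, 11 mm thick, on the robot's side of the bar. Pivot 45 mm from the tube's axis; at rest it stands off at 0.45 rad to the tube, running towards the bar's -y end. Either lever may be the left one. Origin on the tube's axis; axes as the bar.
- jar: Amber glass jar with steel lid, 52 mm wide, 65 mm high, on the board between the levers; a bystander, to be left alone. Origin at its underside.
- wrench: Steel wrench 140 mm, lying on the board behind the bar; a bystander, to be left alone. Origin at its underside.
- tube_a: Metal paint tube 120 mm long, on the table left of the board; a bystander, to be left alone. Origin at its underside.
- tube_b: White paint tube 120 mm long, on the table left of the board; a bystander, to be left alone. Origin at its underside.
- palette_knife: Palette knife 150 mm, on the table right of the board; a bystander, to be left alone. Origin at its underside.
- tape: Roll of paper tape, 90 mm wide, 25 mm high, on the table right of the board; a bystander, to be left alone. Origin at its underside.
- tin: Open steel tin 64 mm wide, 60 mm high, beyond the bar; a bystander, to be left alone. Origin at its underside.

How it is judged:
By the outcome, as a careful person would: the job done as asked, in the order asked, and still so for the second after the job is handed in, while the arm keeps its last pose, push and grip.
It also fails if it takes over 56 s, if anything falls off the work surface, if the arm or the gripper's body presses on something with over 40 N, if the wrist force passes 120 N, or if a joint passes its speed limit or range.

## Working session

There is one attempt and no reset: what is moved stays moved. The work goes in short steps, Python scripts to look and compute and a tool call to move; the robot and the scene stay as the last step left them, time stands still between calls to the robot, and variables do not carry over. Pictures are saved under pics/ and viewed, and the job is handed in when it is done.

Besides the shell and the picture viewer there is one more tool, called after "Emit:" by a JSON object that holds its "api" and its "payload". drive_tool: Moves the arm, as the interface text tells. Its arguments: {"type":"object","properties":{"deltas":{"type":"array","items":{"type":"array"}},"gripper":{"type":"number"}},"required":["deltas"]}

```bash
mkdir -p pics; python3 - <<'E'
from bench import get_obs, camera
import cv2,numpy as np
o=get_obs();print({k:np.round(v,3).tolist() for k,v in o.items()})
for n in("scene","top"):
    c=camera(n);cv2.imwrite(f"pics/{n}0.png",c["frame"][:,:,::-1]);print(n,{k:np.round(v,4).tolist() for k,v in c.items() if k!="frame"})
    np.save(f"{n}0.npy",c,allow_pickle=True)
E
```

```text
{'time_s': 0.0, 'q': [-1.481, 0.182, 1.608, 0.0, 1.354, -0.206], 'dq': [-0.0, -0.002, -0.001, 0.001, -0.001, 0.002], 'joint_efforts': [-0.0, -44.488, -35.133, -0.0, 0.009, 0.0], 'eef_pos': [0.168, -0.549, 0.23], 'eef_rot': [-0.001, 0.989, 0.147, 0.0], 'wrist_force': [-0.011, -0.002, -0.306], 'torque': [-0.005, 0.019, -0.05], 'opening': 0.998}
scene {'fx': 467.1538, 'fy': 467.1538, 'cx': 317.9374, 'cy': 239.2823, 'k1': -0.0331, 'eye': [1.0857, 0.6974, 0.8707], 'attitude': [-0.1249, 0.2865, 0.8682, -0.3855]}
top {'fx': 609.0513, 'fy': 609.0513, 'cx': 326.4422, 'cy': 242.0615, 'k1': -0.1725, 'eye': [0.4588, 0.0319, 1.3261], 'attitude': [-0.0363, 0.7081, -0.7047, 0.0264]}
```

View pics/top0.png

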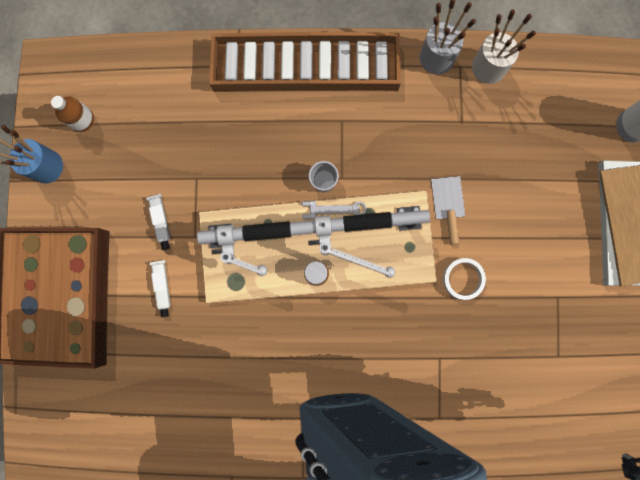

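View pics/scene0.png

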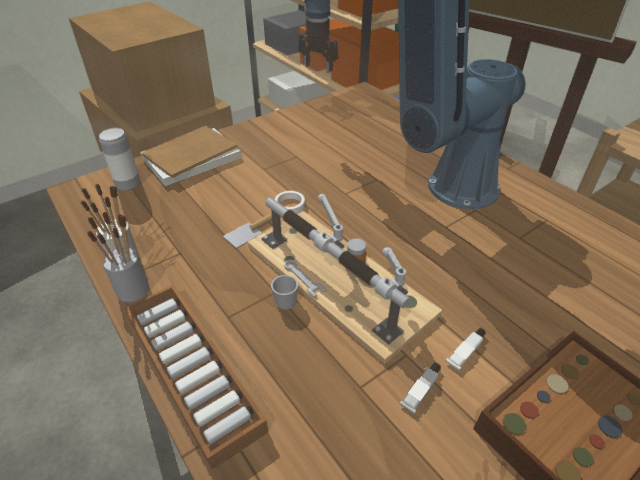

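The top view shows the bar from about (200,237) to (428,217). The long lever, on the right, has its pivot near (325,248) and its ball end near (390,272). The short lever, on the left, has its pivot near (227,257) and its ball end near (263,271). The jar is at (316,272). I'll enlarge this area to measure it.

```bash
cat > h.py <<'E'
import numpy as np,cv2
from scipy.spatial.transform import Rotation as R
def ray(c,u,v):
    d=np.array([(u-c["cx"])/c["fx"],(v-c["cy"])/c["fy"]]);p=d.copy()
    for _ in range(30):p=d/(1+c["k1"]*(p@p))
    w,x,y,z=c["attitude"];return np.array(c["eye"]),R.from_quat([x,y,z,w]).apply([p[0],p[1],1])
def plane(c,u,v,z):
    e,d=ray(c,u,v);return e+d*(z-e[2])/d[2]
def proj(c,P):
    w,x,y,z=c["attitude"];q=R.from_quat([x,y,z,w]).inv().apply(np.array(P)-c["eye"]);p=q[:2]/q[2];p=p*(1+c["k1"]*(p@p));return p*c["fx"]+[c["cx"],c["cy"]]
def load(n):return np.load(n,allow_pickle=True).item()
def tri(c1,p1,c2,p2):
    e1,d1=ray(c1,*p1);e2,d2=ray(c2,*p2)
    s=np.linalg.lstsq(np.c_[d1,-d2],e2-e1,rcond=None)[0];a=e1+s[0]*d1;b=e2+s[1]*d2
    return (a+b)/2,np.linalg.norm(a-b)
E
python3 - <<'E'
import cv2
from h import *
f=load("top0.npy")["frame"][:,:,::-1]
cv2.imwrite("pics/t1.png",cv2.resize(f[190:310,190:350],None,fx=5,fy=5,interpolation=2))
cv2.imwrite("pics/t2.png",cv2.resize(f[180:300,290:450],None,fx=5,fy=5,interpolation=2))
f=load("scene0.npy")["frame"][:,:,::-1]
cv2.imwrite("pics/s1.png",cv2.resize(f[180:330,250:450],None,fx=4,fy=4,interpolation=2))
E
```

```text
(no output)
```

View pics/t1.png

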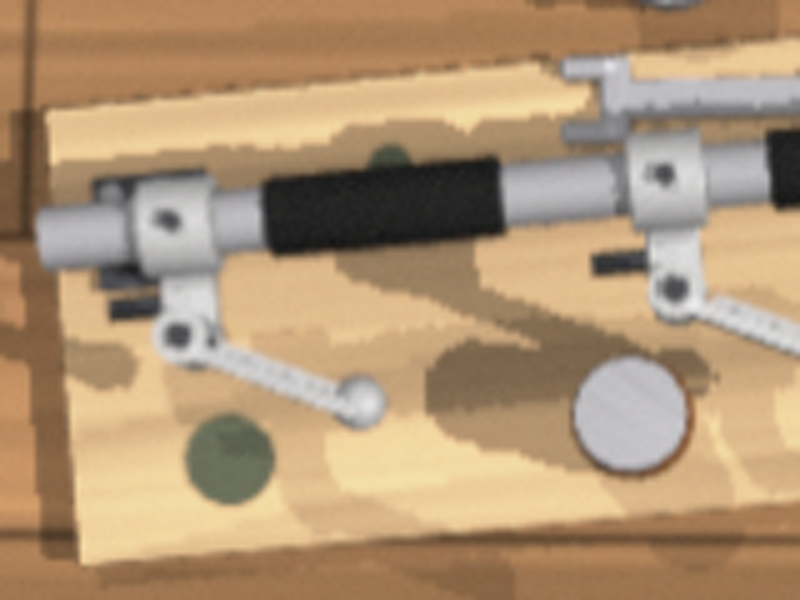

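View pics/t2.png

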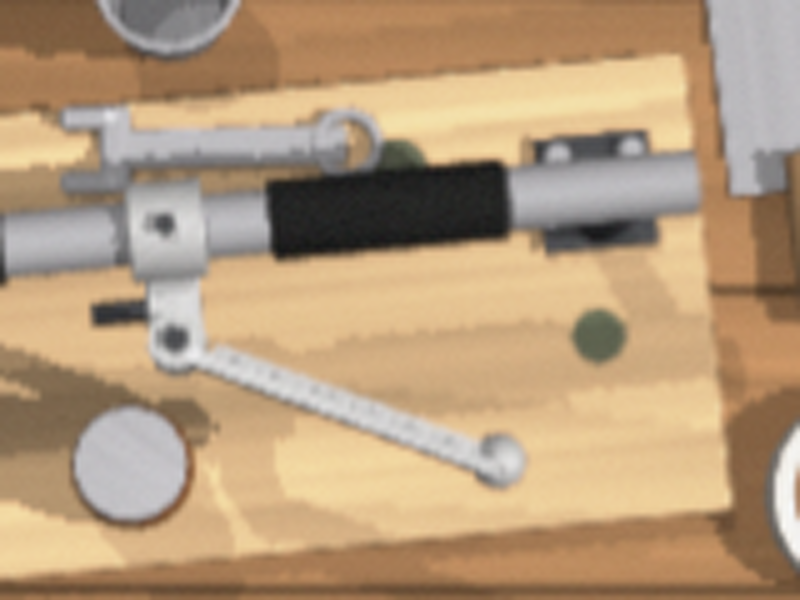

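View pics/s1.png

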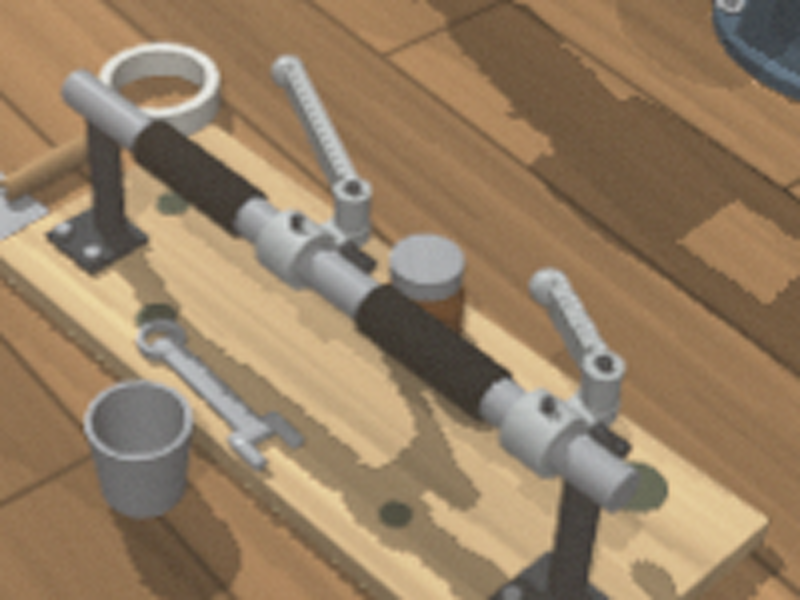

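```bash
python3 - <<'E'
from h import *
T=load("top0.npy");S=load("scene0.npy")
t1=lambda x,y:(190+(x+.5)/5-.5,190+(y+.5)/5-.5)
t2=lambda x,y:(290+(x+.5)/5-.5,180+(y+.5)/5-.5)
s1=lambda x,y:(250+(x+.5)/4-.5,180+(y+.5)/4-.5)
pts={"Lpiv":(t2(175,338),s1(353,187),.152),"Lball":(t2(501,461),s1(287,69),.14),"Spiv":(t1(180,335),s1(604,364),.152),"Sball":(t1(362,402),s1(546,285),.14)}
P={}
for k,(a,b,z) in pts.items():
    p=plane(T,*a,z);q,e=tri(T,a,S,b);P[k]=p;print(k,np.round(p,4),np.round(plane(S,*b,z),4),"tri",np.round(q,4),round(e,4))
l=plane(T,*t1(38,238),.13);r=plane(T,*t2(698,180),.13)
print("bar",l,r,np.linalg.norm(l-r)); b=(l-r)/np.linalg.norm(l-r);yaw=np.arctan2(-b[0],b[1]);print("yaw",yaw)
for k,rad in(("L",115),("S",60)):
    d=P[k+"ball"]-P[k+"piv"];d[2]=0;print(k,"len",np.linalg.norm(d),"ang to bar",np.arccos(-d@b/np.linalg.norm(d)))
    for th in (0,.4 if k=="L" else .35):
        a=yaw-.45+th; n=np.array([np.cos(a),np.sin(a)]);y=np.array([-n[1],n[0]])
        print(k,th,"press pt",P[k+"piv"][:2]-y*rad/1e3-n*.007,"n",n,"a",a)
print("jar",plane(T,*t1(632,415),.085))
E
```

```text
Lpiv [0.5532 0.052  0.152 ] [0.5526 0.0493 0.152 ] tri [0.5535 0.0515 0.154 ] 0.0014
Lball [ 0.5065 -0.0751  0.14  ] [ 0.5053 -0.0792  0.14  ] tri [ 0.5071 -0.0754  0.143 ] 0.0017
Spiv [0.5339 0.2446 0.152 ] [0.5349 0.2431 0.152 ] tri [0.5345 0.2439 0.1523] 0.0017
Sball [0.5089 0.1744 0.14  ] [0.5087 0.1708 0.14  ] tri [0.5096 0.1732 0.1423] 0.0024
bar [0.57377194 0.30671294 0.13      ] [ 0.61868447 -0.15492622  0.13      ] 0.46381877039317615
yaw 0.09698403867304446
L len 0.13539258080966238 ang to bar 0.4484045560765476
L 0 press pt [ 0.50682352 -0.05346236] n [ 0.93833428 -0.34572936] a -0.35301596132695556
L 0.4 press pt [ 0.55155963 -0.06317588] n [0.99889645 0.04696675] a 0.04698403867304446
S len 0.07452819986581301 ang to bar 0.4401513531357418
S 0 press pt [0.50662904 0.19067114] n [ 0.93833428 -0.34572936] a -0.35301596132695556
S 0.35 press pt [0.52676021 0.18457248] n [ 0.99999545 -0.00301596] a -0.003015961326955585
jar [0.50651796 0.07041524 0.085     ]
```

Emit:
{"api": "drive_tool", "payload": {"deltas": [[[0.015, 0.026, 0], -0.033], [[0.015, 0.026, 0], -0.033], [[0.015, 0.026, 0], -0.033], [[0.015, 0.026, 0], -0.033], [[0.015, 0.026, 0], -0.033], [[0.015, 0.026, 0], -0.033], [[0.015, 0.026, 0], -0.033], [[0.015, 0.026, 0], -0.033], [[0.015, 0.026, 0], -0.033], [[0.015, 0.026, 0], -0.033]], "gripper": 0}}

```text
time_s: 1.1
eef_pos: [0.3184, -0.2795, 0.2257]
eef_rot: [-0.004, 1.0, -0.027, -0.0]
wrist_force: [0.4, -1.2, 0.4]
opening: -0.003
```

Emit:
{"api": "drive_tool", "payload": {"deltas": [[[0.014, 0.024, 0], -0.03], [[0.014, 0.024, 0], -0.03], [[0.014, 0.024, 0], -0.03], [[0.014, 0.024, 0], -0.03], [[0.014, 0.024, 0], -0.03], [[0.014, 0.024, 0], -0.03], [[0.014, 0.024, 0], -0.03], [[0.014, 0.024, 0], -0.03], [[0.014, 0.024, 0], -0.03], [[0.014, 0.024, 0], -0.03]]}}

```text
time_s: 2.1
eef_pos: [0.4608, -0.0264, 0.2231]
eef_rot: [-0.005, 0.983, -0.183, -0.001]
wrist_force: [-0.8, 0.2, 0.6]
opening: -0.002
```

Emit:
{"api": "drive_tool", "payload": {"deltas": [[[0, 0, -0.02], 0], [[0, 0, -0.02], 0], [[0, 0, -0.02], 0], [[0, 0, -0.02], 0], [[0, 0, -0.01], 0], [[0, 0, -0.005], 0], [[0, 0, 0], 0]]}}

```text
time_s: 2.8
eef_pos: [0.4611, -0.0218, 0.1242]
eef_rot: [-0.006, 0.984, -0.18, -0.002]
wrist_force: [-0.3, 0.4, -0.1]
opening: 0.001
```

```bash
python3 - <<'E'
from bench import get_obs, camera
import cv2,numpy as np
o=get_obs();print({k:np.round(v,3).tolist() for k,v in o.items()})
c=camera("wrist");cv2.imwrite("pics/w1.png",c["frame"][:,:,::-1])
c=camera("scene");cv2.imwrite("pics/s2.png",cv2.resize(c["frame"][150:300,250:450,::-1],None,fx=4,fy=4))
E
```

```text
{'time_s': 2.8, 'q': [-0.313, 0.059, 1.978, 0.013, 1.11, 1.613], 'dq': [0.001, -0.004, -0.009, -0.0, 0.006, 0.001], 'joint_efforts': [-0.03, -33.24, -30.348, 0.049, -0.125, -0.002], 'eef_pos': [0.461, -0.022, 0.124], 'eef_rot': [-0.006, 0.984, -0.18, -0.002], 'wrist_force': [-0.341, 0.362, -0.075], 'torque': [-0.038, -0.038, 0.018], 'opening': 0.001}
```

View pics/w1.png

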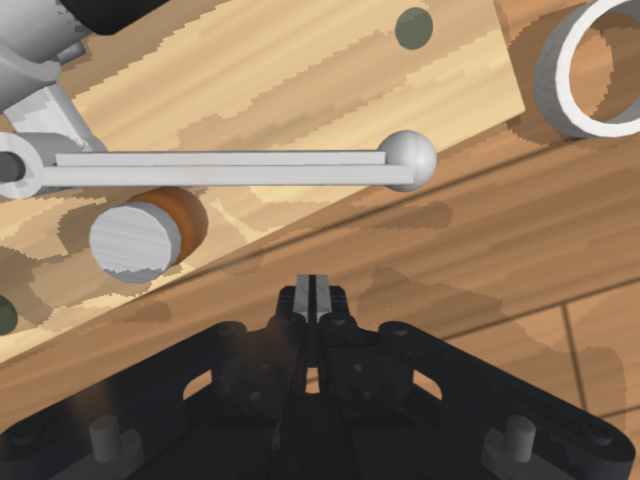

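View pics/s2.png

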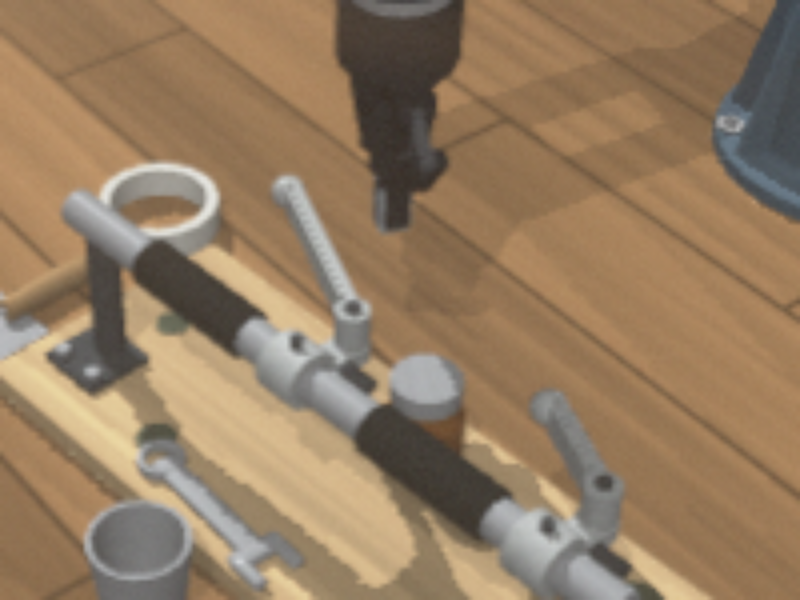

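The wrist view shows the blade from (50,165) to its ball at (407,160), square to the shut fingers at (312,285). I still need to move about 14 mm toward the ball, then close a gap of about 43 mm.

Emit:
{"api": "drive_tool", "payload": {"deltas": [[[0.004, -0.008, 0], 0], [[0.005, -0.008, 0], 0], [[0.009, -0.004, 0], 0], [[0.009, -0.003, 0], 0], [[0.005, -0.002, 0], 0], [[0, 0, 0], 0]]}}

```text
time_s: 3.5
eef_pos: [0.4988, -0.0506, 0.1282]
eef_rot: [-0.006, 0.984, -0.18, 0.001]
wrist_force: [-2.6, 1.3, 1.9]
opening: -0.004
```

Emit:
{"api": "drive_tool", "payload": {"deltas": [[[0.005, -0.002, 0], 0], [[0.005, -0.002, 0], 0], [[0.003, -0.001, 0], 0]]}}

```text
time_s: 3.8
eef_pos: [0.511, -0.0547, 0.1276]
eef_rot: [-0.006, 0.984, -0.18, -0.001]
wrist_force: [-2.5, 1.7, 3.7]
opening: 0.002
```

```bash
python3 - <<'E'
from bench import get_obs, camera
import cv2,numpy as np
o=get_obs();print({k:np.round(v,3).tolist() for k,v in o.items()})
c=camera("wrist");cv2.imwrite("pics/w2.png",c["frame"][:,:,::-1])
c=camera("scene");cv2.imwrite("pics/s3.png",cv2.resize(c["frame"][150:300,250:450,::-1],None,fx=4,fy=4))
E
```

```text
{'time_s': 3.8, 'q': [-0.345, 0.168, 1.849, 0.013, 1.128, 1.582], 'dq': [0.004, 0.07, -0.077, -0.0, 0.02, 0.001], 'joint_efforts': [-0.548, -39.205, -31.972, 0.065, -1.178, 0.016], 'eef_pos': [0.511, -0.055, 0.128], 'eef_rot': [-0.006, 0.984, -0.18, -0.001], 'wrist_force': [-2.545, 1.733, 3.67], 'torque': [0.257, 0.482, 0.021], 'opening': 0.002}
```

View pics/w2.png

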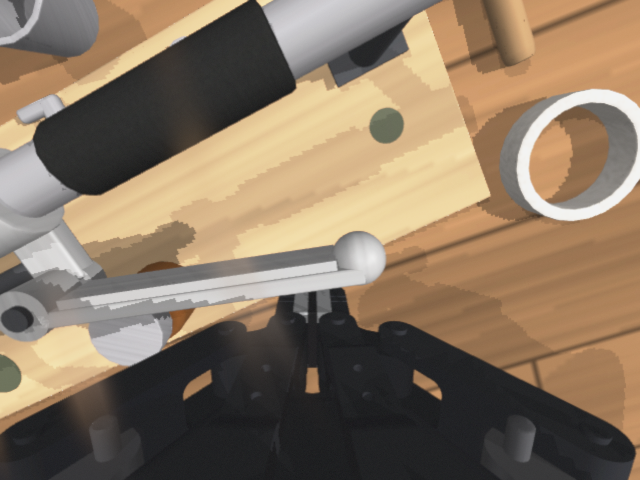

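View pics/s3.png

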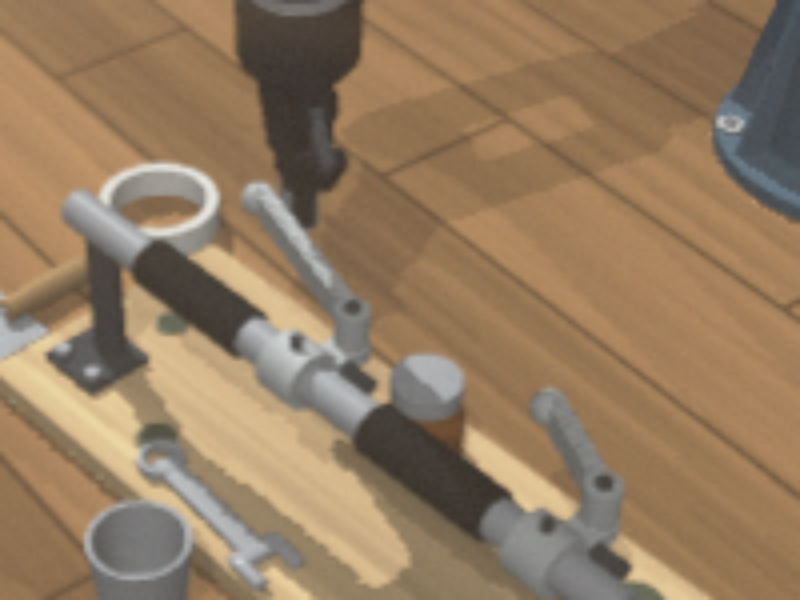

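The finger face is pressing the blade around (312,290), clear of the ball at (358,257). The lever is about a third of the way in. I'll carry on, turning with the lever.

Emit:
{"api": "drive_tool", "payload": {"deltas": [[[0.004, -0.002, 0], 0.06], [[0.004, -0.001, 0], 0.06], [[0.004, -0.001, 0], 0.06], [[0.004, -0.001, 0], 0.06], [[0.004, -0.001, 0], 0.06]]}}

```text
time_s: 4.4
eef_pos: [0.5287, -0.0615, 0.1272]
eef_rot: [-0.004, 1.0, -0.025, -0.004]
wrist_force: [-4.8, 0.9, 2.2]
opening: -0.001
```

Emit:
{"api": "drive_tool", "payload": {"deltas": [[[0.003, -0.001, 0], 0.03], [[0.003, 0, 0], 0.03], [[0.003, 0, 0], 0.03]]}}

```text
time_s: 4.7
eef_pos: [0.5361, -0.0632, 0.1269]
eef_rot: [-0.004, 1.0, 0.023, -0.007]
wrist_force: [-5.4, -0.9, 3.7]
opening: -0.002
```

Emit:
{"api": "drive_tool", "payload": {"deltas": [[[0.002, 0, 0], 0], [[0.002, 0, 0], 0]]}}

```text
time_s: 4.9
eef_pos: [0.5389, -0.0634, 0.1269]
eef_rot: [-0.003, 1.0, 0.023, -0.008]
wrist_force: [-5.2, 0.1, 4.5]
opening: 0.001
```

Emit:
{"api": "drive_tool", "payload": {"deltas": [[[0.002, 0, 0], 0], [[0.002, 0, 0], 0]]}}

```text
time_s: 5.1
eef_pos: [0.5395, -0.0634, 0.1267]
eef_rot: [-0.003, 1.0, 0.024, -0.012]
wrist_force: [-13.3, -0.0, 9.0]
opening: -0.003
```

Emit:
{"api": "drive_tool", "payload": {"deltas": [[[0.002, 0, 0], 0], [[0.002, 0, 0], 0]]}}

```text
time_s: 5.3
eef_pos: [0.5392, -0.0635, 0.1268]
eef_rot: [-0.003, 1.0, 0.024, -0.017]
wrist_force: [-12.3, -0.1, 9.0]
opening: -0.001
```

Emit:
{"api": "drive_tool", "payload": {"deltas": [[[0.0015, 0, 0], 0], [[0.0015, 0, 0], 0], [[0.0015, 0, 0], 0], [[0.0015, 0, 0], 0], [[0.0015, 0, 0], 0]]}}

```text
time_s: 5.8
eef_pos: [0.5386, -0.0635, 0.127]
eef_rot: [-0.003, 0.999, 0.025, -0.027]
wrist_force: [-9.0, 1.1, 6.6]
opening: -0.002
```

```bash
python3 - <<'E'
from bench import get_obs, camera
import cv2,numpy as np
c=camera("wrist");cv2.imwrite("pics/w3.png",c["frame"][:,:,::-1])
c=camera("top");cv2.imwrite("pics/t3.png",cv2.resize(c["frame"][180:300,290:450,::-1],None,fx=5,fy=5))
E
```

```text
(no output)
```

View pics/w3.png

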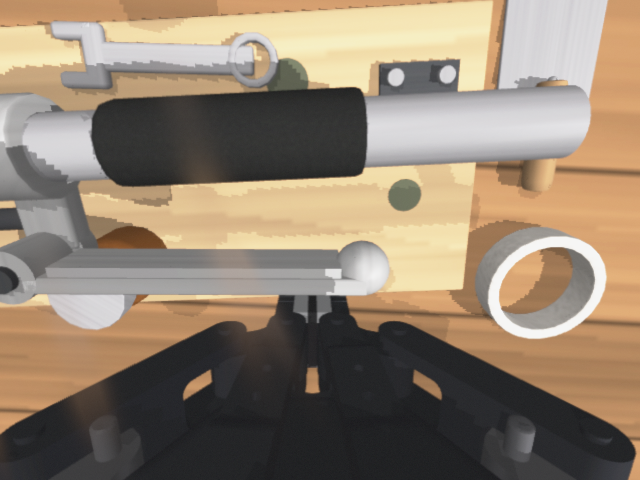

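The wrist view shows the blade pressed in, nearly parallel to the bar and short of it. The tool tilts slowly while holding, so I'll push a little more to stay firmly on the stop.

Emit:
{"api": "drive_tool", "payload": {"deltas": [[[0.003, 0, 0], 0], [[0.0025, 0, 0], 0], [[0.0025, 0, 0], 0], [[0.0025, 0, 0], 0], [[0.0025, 0, 0], 0], [[0.0025, 0, 0], 0]]}}

```text
time_s: 6.5
eef_pos: [0.5381, -0.0636, 0.1274]
eef_rot: [-0.004, 0.999, 0.026, -0.045]
wrist_force: [-13.1, 0.2, 10.5]
opening: 0.005
```

Emit:
{"api": "drive_tool", "payload": {"deltas": [[[0.0025, 0, 0], 0], [[0.0025, 0, 0], 0]]}}

```text
time_s: 6.7
eef_pos: [0.5378, -0.0636, 0.1276]
eef_rot: [-0.004, 0.998, 0.026, -0.052]
wrist_force: [-13.4, -0.2, 9.8]
opening: 0.004
```

Emit:
{"api": "drive_tool", "payload": {"deltas": [[[-0.005, 0.0, 0], -0.04], [[-0.005, 0.001, 0], -0.04], [[-0.005, 0.001, 0], -0.04], [[-0.005, 0.001, 0], -0.04], [[-0.005, 0.002, 0], -0.04], [[-0.006, 0.002, 0], -0.04], [[-0.006, 0.002, 0], -0.04], [[-0.008, 0.003, 0], -0.04], [[-0.01, 0.004, 0], -0.04], [[-0.01, 0.004, 0], -0.04]]}}

```text
time_s: 7.7
eef_pos: [0.4697, -0.0424, 0.1273]
eef_rot: [-0.015, 0.982, -0.18, -0.05]
wrist_force: [-0.0, 0.3, -0.6]
opening: -0.0
```

Emit:
{"api": "drive_tool", "payload": {"deltas": [[[-0.01, 0.004, 0], 0], [[-0.01, 0.004, 0], 0], [[0, 0, 0], 0], [[0, 0, 0], 0]]}}

```text
time_s: 8.1
eef_pos: [0.4488, -0.0342, 0.1277]
eef_rot: [-0.014, 0.982, -0.179, -0.048]
wrist_force: [-0.2, 0.8, -0.9]
opening: 0.0
```

```bash
python3 - <<'E'
from bench import get_obs, camera
import cv2,numpy as np
c=camera("wrist");cv2.imwrite("pics/w4.png",c["frame"][:,:,::-1])
c=camera("scene");cv2.imwrite("pics/s4.png",cv2.resize(c["frame"][150:300,250:450,::-1],None,fx=4,fy=4))
from h import *
for n,P in(("Lball",(.5068,-.0755,.142)),("Lball stop",(.556,-.084,.142))):print(n,(proj(c,P)-[250,150])*4)
E
```

```text
Lball [287.08751974 188.67824952]
Lball stop [217.13266622 210.16999779]
```

View pics/s4.png

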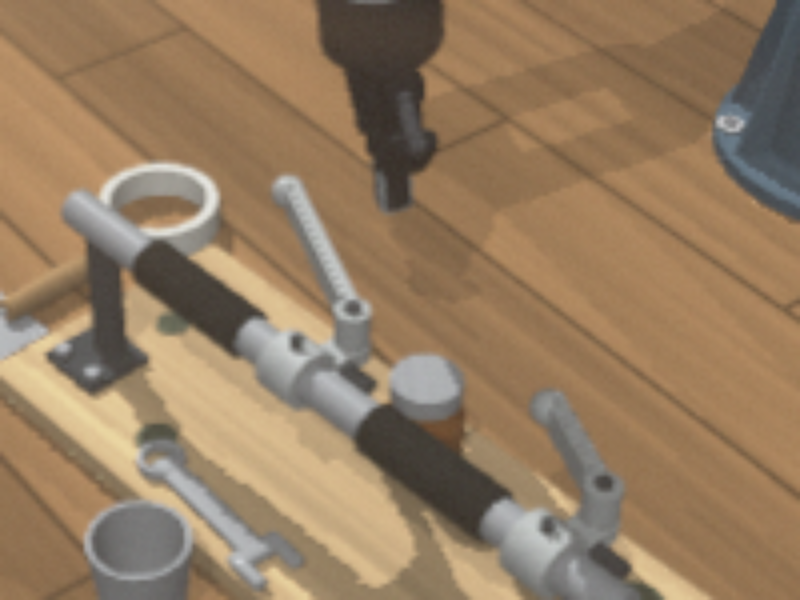

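View pics/w4.png

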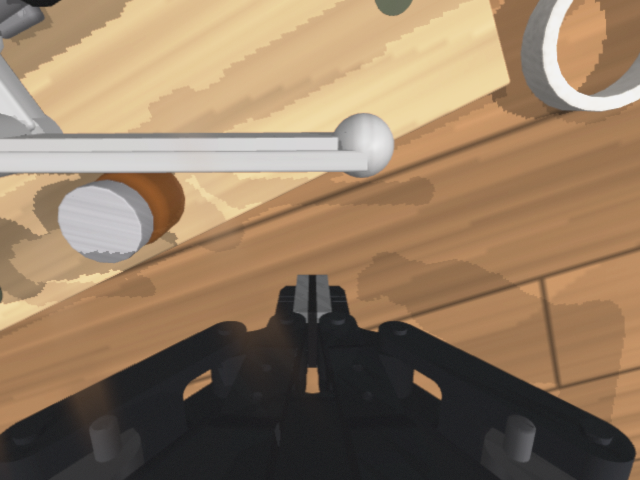

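The long lever is fully out: its ball is at (287,188) in the scene crop, and the prediction for rest was (287,189). I'll move to the short lever next.

Emit:
{"api": "drive_tool", "payload": {"deltas": [[[0.001, 0.024, 0], 0], [[0.001, 0.024, 0], 0], [[0.001, 0.024, 0], 0], [[0.001, 0.024, 0], 0], [[0.001, 0.024, 0], 0], [[0.001, 0.024, 0], 0], [[0.001, 0.024, 0], 0], [[0.001, 0.024, 0], 0], [[0.001, 0.018, 0], 0], [[0, 0.008, 0], 0]]}}

```text
time_s: 9.2
eef_pos: [0.4635, 0.1896, 0.1283]
eef_rot: [-0.014, 0.982, -0.181, -0.046]
wrist_force: [-0.7, -0.8, 0.9]
opening: -0.002
```

Emit:
{"api": "drive_tool", "payload": {"deltas": [[[0, 0, 0], 0], [[0, 0, 0], 0]]}}

```text
time_s: 9.4
eef_pos: [0.4638, 0.1899, 0.1281]
eef_rot: [-0.014, 0.983, -0.18, -0.046]
wrist_force: [-0.2, -0.3, -0.2]
opening: 0.001
```

```bash
python3 - <<'E'
from bench import get_obs, camera
import cv2,numpy as np
c=camera("wrist");cv2.imwrite("pics/w5.png",c["frame"][:,:,::-1])
o=get_obs();p=o["eef_pos"];q=o["eef_rot"];print(p,q,o["wrist_force"])
n=np.array([.9383,-.3457]);y=np.array([.3457,.9383]);d=np.array([.5066,.1907])-p[:2];print("along n",d@n,"lat",d@y,"yaw",2*np.arctan2(q[2],q[1]))
E
```

```text
[0.46376605 0.18972897 0.12805954] [-0.01396013  0.98248735 -0.1801079  -0.04566028] [ 0.37219189 -0.20952155  0.08279337]
along n 0.039855414438747856 lat 0.01571881506767279 yaw -0.3626104324495346
```

View pics/w5.png

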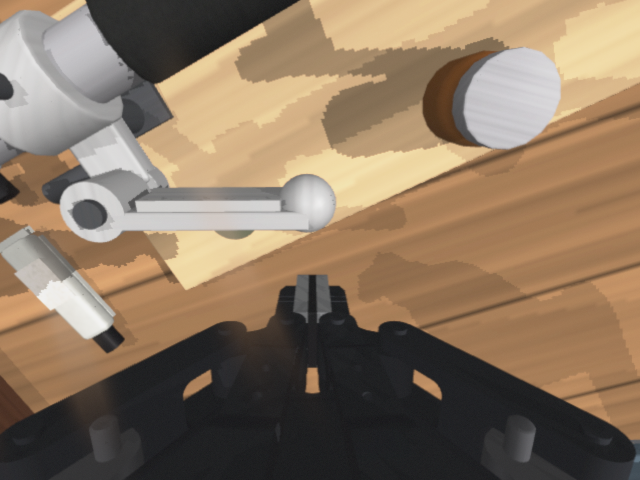

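The wrist view shows the short lever's pivot at (93,212) and ball at (307,200), with the fingers opposite the ball. I'll shift 15 mm toward the pivot and then approach.

Emit:
{"api": "drive_tool", "payload": {"deltas": [[[0.003, 0.008, -0.001], 0], [[0.003, 0.007, -0.001], 0], [[0.007, -0.002, 0], 0], [[0.006, -0.002, 0], 0], [[0, 0, 0], 0]]}}

```text
time_s: 9.95
eef_pos: [0.4853, 0.1996, 0.126]
eef_rot: [-0.014, 0.982, -0.182, -0.045]
wrist_force: [0.1, -0.5, 0.6]
opening: -0.001
```

Emit:
{"api": "drive_tool", "payload": {"deltas": [[[0.004, -0.001, 0], 0], [[0.004, -0.001, 0], 0]]}}

```text
time_s: 10.15
eef_pos: [0.4937, 0.1971, 0.1259]
eef_rot: [-0.014, 0.982, -0.182, -0.046]
wrist_force: [-0.5, 0.6, 0.5]
opening: 0.006
```

Emit:
{"api": "drive_tool", "payload": {"deltas": [[[0.003, -0.002, 0], 0.04], [[0.003, -0.002, 0], 0.06], [[0.003, -0.002, 0], 0.06], [[0.003, -0.001, 0], 0.06]]}}

```text
time_s: 10.55
eef_pos: [0.5029, 0.1904, 0.1257]
eef_rot: [-0.009, 0.996, -0.069, -0.052]
wrist_force: [-6.1, -2.8, 2.9]
opening: 0.0
```

Emit:
{"api": "drive_tool", "payload": {"deltas": [[[0.002, -0.001, 0], 0.05], [[0.002, -0.001, 0], 0.05]]}}

```text
time_s: 10.75
eef_pos: [0.5048, 0.1882, 0.1257]
eef_rot: [-0.006, 0.998, -0.017, -0.055]
wrist_force: [-5.2, 1.0, 3.2]
opening: -0.006
```

Emit:
{"api": "drive_tool", "payload": {"deltas": [[[0.003, -0.001, 0], 0.02], [[0.003, -0.001, 0], 0.02], [[0.002, 0, 0], 0]]}}

```text
time_s: 11.05
eef_pos: [0.5092, 0.1867, 0.1258]
eef_rot: [-0.005, 0.998, 0.005, -0.06]
wrist_force: [-6.5, -1.6, 4.2]
opening: -0.001
```

Emit:
{"api": "drive_tool", "payload": {"deltas": [[[0.002, 0, 0], 0], [[0.002, 0, 0], 0]]}}

```text
time_s: 11.25
eef_pos: [0.5105, 0.1864, 0.1259]
eef_rot: [-0.004, 0.998, 0.005, -0.064]
wrist_force: [-5.9, -0.6, 5.4]
opening: 0.004
```

Emit:
{"api": "drive_tool", "payload": {"deltas": [[[0.003, 0, 0], 0], [[0.003, 0, 0], 0]]}}

```text
time_s: 11.45
eef_pos: [0.5122, 0.1861, 0.1258]
eef_rot: [-0.004, 0.998, 0.006, -0.07]
wrist_force: [-13.4, 0.4, 10.0]
opening: 0.001
```

Emit:
{"api": "drive_tool", "payload": {"deltas": [[[0.003, 0, 0], 0], [[0.003, 0, 0], 0]]}}

```text
time_s: 11.65
eef_pos: [0.5118, 0.1861, 0.126]
eef_rot: [-0.003, 0.997, 0.006, -0.078]
wrist_force: [-12.5, -0.7, 9.6]
opening: -0.001
```

```bash
python3 - <<'E'
from bench import get_obs, camera
import cv2,numpy as np
c=camera("wrist");cv2.imwrite("pics/w6.png",c["frame"][:,:,::-1])
c=camera("scene");cv2.imwrite("pics/s6.png",cv2.resize(c["frame"][150:300,250:450,::-1],None,fx=4,fy=4))
from h import *
# short ball centre at stop / rest / 90 percent, from pivot
for th in(0,.3,.35):
    a=.097-.45+th;d=np.array([np.sin(a),-np.cos(a)])*.075
    print(th,(proj(c,(.5342+d[0],.244+d[1],.1415))-[250,150])*4)
print(get_obs()["wrist_force"])
E
```

```text
0 [548.77434376 404.00519202]
0.3 [514.40501695 415.67143291]
0.35 [509.28543773 418.34169748]
[-13.25104232  -0.04129988  11.25210636]
```

View pics/w6.png

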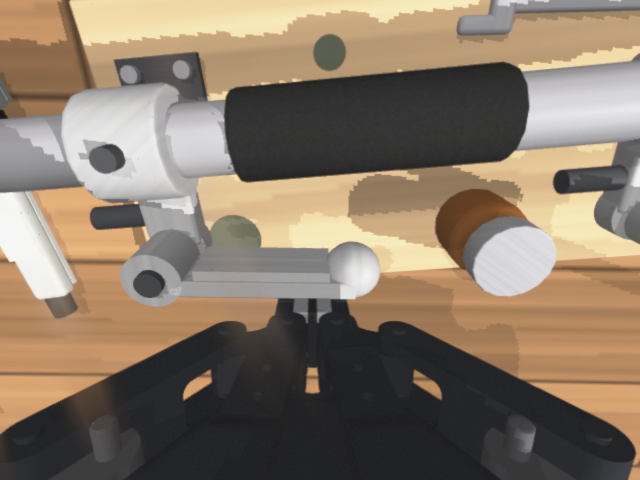

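View pics/s6.png

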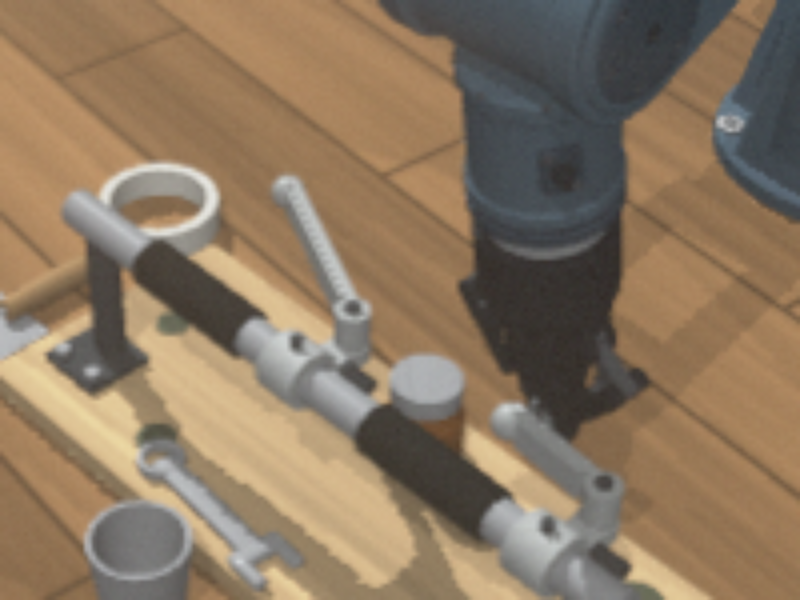

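The short lever's ball is at (507,419) in the scene crop, and the prediction for its stop was (509,418). The long lever is still out at (287,188), and the push is steady at 13 N. I'll hold a little longer and then hand in.

Emit:
{"api": "drive_tool", "payload": {"deltas": [[[0.003, 0, 0], 0], [[0.003, 0, 0], 0], [[0.003, 0, 0], 0]]}}

```text
time_s: 12.05
eef_pos: [0.5112, 0.186, 0.1264]
eef_rot: [-0.003, 0.996, 0.007, -0.089]
wrist_force: [-13.1, -0.8, 9.0]
opening: -0.001
```

```bash
python3 - <<'E'
from bench import get_obs, camera,hand_in
import cv2
for i in range(3):
    c=camera("scene");print(get_obs()["wrist_force"],get_obs()["eef_pos"])
cv2.imwrite("pics/s7.png",cv2.resize(c["frame"][150:300,250:450,::-1],None,fx=4,fy=4))
E
```

```text
[-14.10942724  -0.08924636   8.77665112] [0.51122517 0.18599661 0.1264013 ]
[-12.7178354   -1.13514418  10.4938194 ] [0.51123073 0.18600789 0.12640089]
[-13.2830833   -0.62197451   9.9436317 ] [0.51122872 0.18600052 0.12641058]
```

View pics/s7.png

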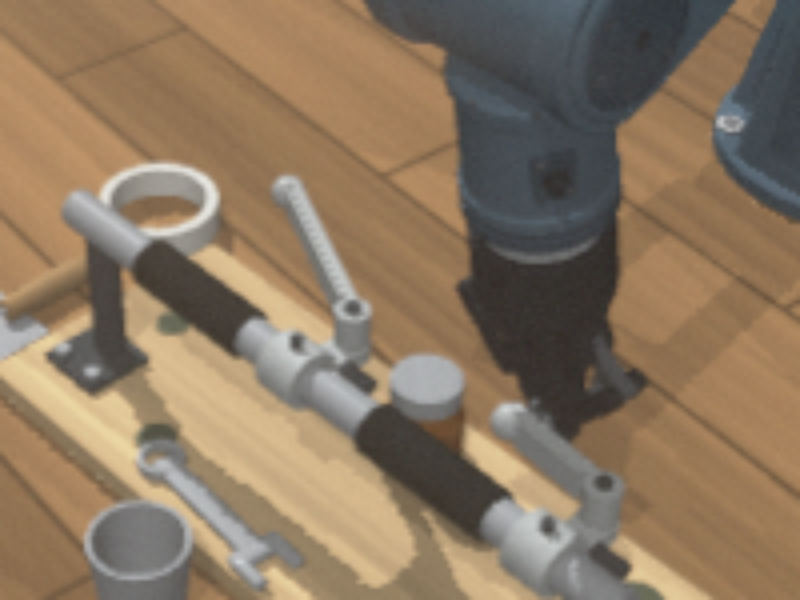

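The short lever's ball is still at the stop at (507,419). The force is steady and nothing else has moved.

```bash
python3 -c "
from bench import hand_in;print(hand_in())"
```

```text
the job is handed in; nothing more can be done
None
```

I pressed both levers from outside with closed fingers, in the order asked, and handed in at about 12 s of the 56 s allowed.

- **Long lever:** I pressed it to its stop, where travel ended and the push rose from about 5 N to 13 N. I held it there about 1.6 s, with the push dipping to 9 N and then back to 13 N, and let it go. In the scene picture its ball end came back to within a pixel of its rest position.
- **Short lever:** I pressed it to its stop and was still holding it with a steady push of about 13 N at hand-in. Its ball end sat within 2–3 pixels of where the stop should be, in the enlarged picture.
- **Surroundings:** the last scene view shows the bar untouched and the jar, wrench, tape and tin where they were. That view does not show the paint tubes or all of the palette knife; the arm never came near them.

**What was off:** while holding, the tool slowly tilted to about 0.18 rad by the end, and I saw a sideways rubbing force of about 10 N upward on the fingers. Neither moved a lever off its stop.

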